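# Lay the tall carton down against the measuring fence

### The arm

A 6-joint arm with a two-finger parallel gripper is mounted at the origin on the work surface. World frame = base frame: x ahead of the robot, y to its left, z up, the work surface at z = 0. Lengths are in mm, angles in degrees, forces in N, time in s.
With the tool pointing down it reaches from about 325 to 925 mm from the base axis. Payload 3.1 kg.
Tool frame: the origin (TCP) lies midway between the tips of the shut fingers; the grasp point (between the pads) lies 19 mm behind it; z points along the fingers, y is the direction in which the jaws open and shut (so a half turn about z gives the same grasp; the last joint's range is limited). The gripper opens to 85 mm and grips with 20 to 120 N. Pads are 22 mm wide; open, the fingers measure 114 mm over their backs; the gripper's body (76 mm by 85 mm) begins 54 mm behind the grasp point. The pads swing forward as they close: fully open they stand 13 mm farther back than shut.
Start: joints at [-70.084, 12.427, 92.441, -0, 75.132, -6.429], TCP at [277.377, -560.09, 231.3] pointing down, gripper open.
Joint ranges: [-157.48, 157.48], [-44.54, 120.13], [17.64, 146.25], [-64.5, 244.5], [7.68, 150.69], [-147.95, 147.95]. Speed limits (degrees/s): [159.86, 159.86, 180, 180, 180, 180].

### API

Orientations are given as a 3x3 rotation matrix whose columns are the frame's x, y, z axes.
In Python, from cell import r gives the robot as it stands. The module is installed in compiled form; this text tells all that it offers.
- The arm moves only by the shell command python3 -m inch 'ROWS'. ROWS is JSON, a list of rows, each a list of 3 entries, a list of its own where there are three numbers: the turn, a rotation vector about the tool's x, y, z in rad, then the shift along the tool's x, y, z in mm, then the opening, from 0 (shut) to 1 (fully open). In form: [[[wx, wy, wz], [tx, ty, tz], grip], ...]. A call has 1 to 12 rows; each row is the pose to reach, as a shift and turn from the pose commanded when the call began, along the tool's axes at that moment; what a row does not reach only later rows make up. A row lasts 1/10 s, in which the tool goes at most 50 mm and 8.59 degrees, less where a joint would pass 70% of its speed; a pose out of reach is approached as far as the arm can. A call with a gripper value outside its range is refused whole. The fingers move at their own pace and stop on an object; the grip force is fixed at half the most. Time passes only in rows, so rows that repeat a pose let the fingers close. It gives the time, the measured TCP pose, the force and the opening at its end, in the units of the state.
- r.state(): the state, without advancing time (a new reading comes with each control period).
- r.capture(name): name is "scene" or "top" or "wrist"; returns a dict with "img" (400x640x3 uint8, red, green, blue), "intrinsics" (3x3 intrinsics, pixels), "camera_from_world" (4x4, takes a point from world to camera coordinates). Camera axes: x right, y up, looking along -z (the intrinsics and any distortion apply to the point x, -y, -z); pixel columns grow to the right and rows downward; lengths in mm; the calibration is good to about 2 mm. A picture is of the moment at which its call begins. There is no depth.
- r.hand_in(): hands the job in, once; it reports no verdict.
The state is a dict: "time_s": time; "joint_positions": joint angles; "qvel": joint speeds; "joint_torque": joint torques, N m; "tool_pos": TCP position; "ee_rot": TCP orientation; "ft_force": force on the tool from outside, world axes, zero at the start; "ft_torque": the same for the moment, N m; "gripper_width": finger opening in mm.
Only numpy, scipy, OpenCV 4.12 (cv2) and the standard library are available. Lean on these libraries where they do the work, as an engineer would, in place of code of your own. Each camera call takes 0.05 s, during which the arm holds its last target. There are 200 camera calls.

### The job

Push the tall carton over so that it lies on its side on the grey measuring board with its top towards the raised fence, then push it along the board until its top end is snug and square against the fence. Only push it: do not lift or carry it, and leave the short carton and the other things on the counter where they are.

Things in the scene. Friction and masses are not known exactly. Their poses are not given: they have to be found in the camera images.
- board: measuring board fixed to the counter: flat grey plate, 280 mm along x, 440 along y, 12 thick, with an aluminium fence along its whole +y end (20 mm thick, 40 mm above the plate). Origin at the centre of the plate's underside, at counter level; z up; fence's inner face at y = +200 mm. Turned up to 20 degrees either way from the world axes. Ruled ticks on both long edges.
- fence_face (a point): middle of the fence's inner face, at the level of the plate's top; axes as the board's (the face looks towards -y)
- tall_carton: tall rigid closed brown carton, 60 x 60 mm, 160 high, 0.2 to 0.4 kg, standing on the plate, turned under 12 degrees from the board's axes, over 180 mm of free plate between it and the fence. Origin: centre of its foot; z from foot to top; x, y square to its sides. Pushed 125 mm up it tips without sliding and falls by itself once 21 degrees over; lying, it slides when pushed.
- tall_top (a point): centre of the tall carton's top face (160 mm from its foot along its z); axes as the carton's. The fallen carton lies as askew as it stood; a shove against the fence may jam on a corner rather than square it, but pushed sideways near one end it turns about a point some 50 mm past its middle.
- short_carton: the short carton of the same brown card, 60 x 60 x 75 mm, standing beside the tall one on the plate, about 130 mm from it across the board (in board x, on either side). Origin at the centre of its foot, z up. To be left alone.
- oil_filter: white metal oil filter canister, 68 mm across, 85 mm high, standing on the counter just behind the fence; origin at the centre of its foot. To be left alone.
- spray_can: spray can 52 mm across, 150 mm high, standing on the counter behind the fence; origin at the centre of its foot. To be left alone.
- tape_roll: roll of clear tape 100 mm across, 25 mm high, lying on the counter off the board's +x edge; origin at the centre of its underside. To be left alone.
- calculator: white desk calculator 150 x 80 x 18 mm lying on the counter; origin at the centre of its underside. To be left alone.
- jar: amber jar 64 mm across, 85 mm high, standing on the counter; origin at the centre of its foot. To be left alone.
- screwdriver: screwdriver 180 mm long lying on the counter; origin on its underside. To be left alone.
There are look-alikes about, which are no part of the job. What is shaped like the tall_carton but purple or red is not meant.

How it is judged (in metres and radians):
On the way, in this order (a step that is already met when the one before it is completed fails the run):
1. the tall carton lies on its side on the board, top towards the fence (angle between tall_carton's own z axis and vertical between 1.48 and 1.66 rad and y of tall_top in the frame of fence_face above -0.15 m and angle between the z axis of tall_carton and the y axis of board, either way round below 0.6 rad), for 0.1 s.
2. its top end is snug and square against the fence (y of tall_top in the frame of fence_face above -0.005 m and angle between the z axis of tall_carton and the y axis of board, either way round below 0.09 rad), for 0.1 s.
At the end, for the whole second after the job is handed in: the tall carton lies on its side on the plate, at rest, the middle of its top end within 5 mm of the fence's inner face and its length square to the fence within 0.09 rad (5 degrees) (all of step 2 and angle between tall_carton's own z axis and vertical between 1.52 and 1.62 rad and y of tall_top in the frame of fence_face below 0.004 m and x of tall_top in the frame of fence_face between -0.14 and 0.14 m and z of tall_carton in the frame of board below 0.048 m and linear speed of tall_carton below 0.02 m/s); the robot touches nothing.
It fails at once if the tall carton is lifted or carried (height (world z) of tall_carton above 0.06 m or (angle between tall_carton's own z axis and vertical below 0.2 rad and height (world z) of tall_carton above 0.03 m)).
It fails at once if the short carton is shifted more than 15 mm or tipped (distance of short_carton from where it was at the start of the episode above 0.015 m or angle between short_carton's own z axis and vertical above 0.3 rad).
It fails at once if another thing on the counter is shifted more than 20 mm (distance of any of oil_filter, spray_can, tape_roll, calculator, jar, screwdriver from where it was at the start of the episode above 0.02 m).
It also fails if it takes over 53 s, if anything falls off the work surface, if the arm or the gripper's body presses on something with over 40 N, if the wrist force passes 120 N, or if a joint passes its speed limit or range.

## Working session

There is one attempt and no reset: what is moved stays moved. The work goes in short steps, Python scripts to look and compute and a shell command to move; the robot and the scene stay as the last step left them, time stands still between calls to the robot, and variables do not carry over. Pictures are saved under pics/ and viewed, about 8 in all and at most 12, crops included, and the job is handed in when it is done.

```bash
mkdir -p pics
python3 - <<'E'
from cell import r
import cv2,numpy as np,pickle
s=r.state(); print(s['time_s'],s['tool_pos'],np.round(s['ee_rot'],3).tolist(),s['gripper_width'])
for n in("scene","top"):
    c=r.capture(n); pickle.dump(c,open(n+'.pkl','wb')); cv2.imwrite(f'pics/{n}0.png',c['img'][:,:,::-1])
    print(n,c['intrinsics'].tolist() if hasattr(c['intrinsics'],'tolist') else c['intrinsics'],np.round(c['camera_from_world'],3).tolist(),c.keys())
E
```

```text
0.0 [ 277.10248999 -559.30707194  229.95126199] [[0.896, 0.444, -0.001], [0.444, -0.896, 0.002], [0.0, -0.002, -1.0]] 85.5544414817774
scene [[368.8994480629838, 0.0, 318.28860405920403], [0.0, 368.8994480629838, 195.48380178798027], [0.0, 0.0, 1.0]] [[0.838, 0.546, 0.0, -485.65], [-0.423, 0.649, 0.633, 162.126], [0.345, -0.531, 0.774, -1355.919], [0.0, 0.0, 0.0, 1.0]] dict_keys(['img', 'intrinsics', 'camera_from_world'])
top [[448.7090007111989, 0.0, 318.3901884843128], [0.0, 448.7090007111989, 202.79480344832535], [0.0, 0.0, 1.0]] [[0.025, -1.0, 0.009, -3.849], [0.986, 0.027, 0.167, -569.771], [-0.167, 0.005, 0.986, -1435.892], [0.0, 0.0, 0.0, 1.0]] dict_keys(['img', 'intrinsics', 'camera_from_world'])
```

View pics/top0.png

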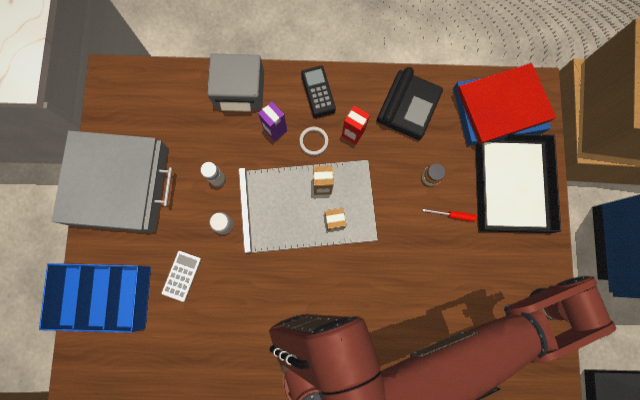

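View pics/scene0.png

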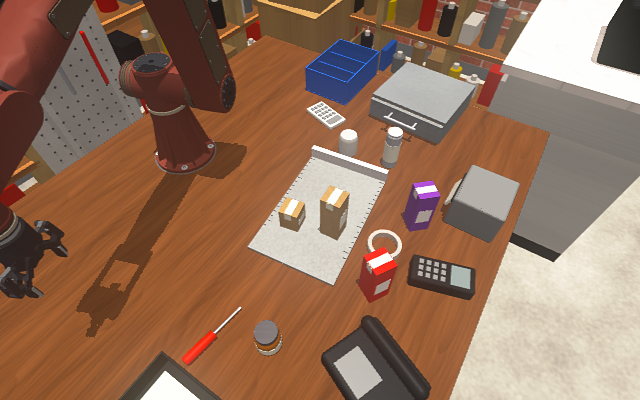

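Candidates in the top view are a brown carton at (322,178), a short brown one at (335,219), a purple one at (272,121) and a red one at (355,125). By the description the tall one is the brown at (322,178), scene (334,210). The fence is on the left in the top view, towards world +y. I'll check this in a close crop.

Run:
```python
import cv2,pickle,numpy as np
a=pickle.load(open('top.pkl','rb'))['img'][150:260,230:390]
b=pickle.load(open('scene.pkl','rb'))['img'][135:290,240:400]
a=cv2.resize(a,None,fx=5,fy=5,interpolation=cv2.INTER_CUBIC);b=cv2.resize(b,None,fx=3.75,fy=3.75,interpolation=cv2.INTER_CUBIC)
cv2.imwrite('pics/a1.png',a[:,:,::-1]);cv2.imwrite('pics/b1.png',b[:,:,::-1])
```

```text
(no output)
```

View pics/a1.png

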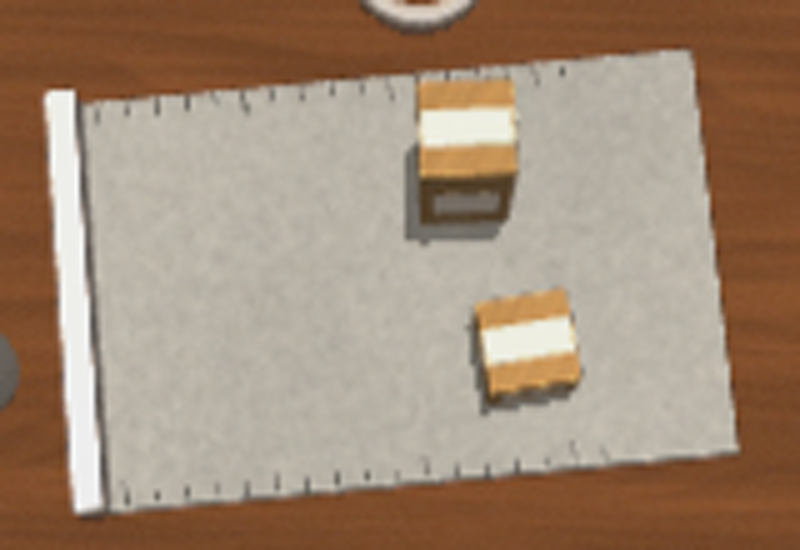

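View pics/b1.png

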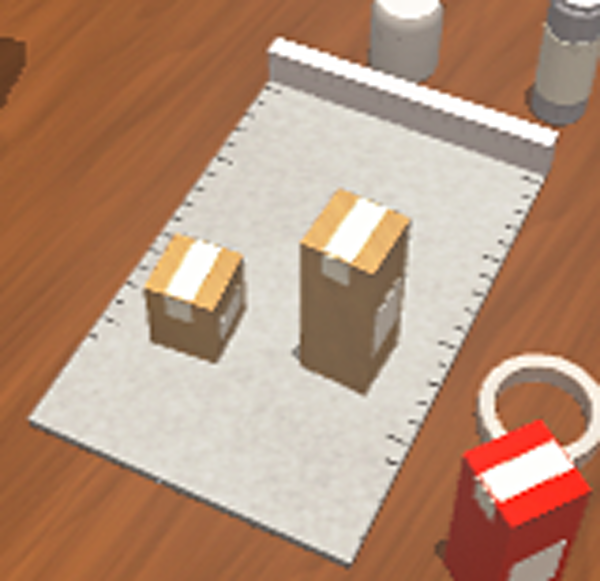

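The crops show it clearly. The tall brown carton's top face is around crop (467,128) in a1, its foot corner is at (365,393) in b1, and the fence is on the left with the short carton below. Next I turn these pixels into positions.

```bash
cat > h.py <<'E'
import numpy as np,cv2,pickle
def ray(c,uv,z):
    K=np.array(c['intrinsics']);T=np.array(c['camera_from_world'])
    uv=np.atleast_2d(np.array(uv,float)); d=np.c_[(uv[:,0]-K[0,2])/K[0,0],-(uv[:,1]-K[1,2])/K[1,1],-np.ones(len(uv))]
    R=T[:3,:3];o=-R.T@T[:3,3];w=d@R
    return o+w*((z-o[2])/w[:,2])[:,None]
def proj(c,P):
    T=np.array(c['camera_from_world']);q=np.atleast_2d(P)@T[:3,:3].T+T[:3,3]
    return (np.array(c['intrinsics'])@(q*[1,-1,-1]).T).T[:,:2]/(-q[:,2:])
def board(P,b,th):   # world->board
    R=np.array([[np.cos(th),-np.sin(th)],[np.sin(th),np.cos(th)]]);return (np.asarray(P)[...,:2]-b)@R
E
python3 - <<'E'
from h import *
t=pickle.load(open('top.pkl','rb'));s=pickle.load(open('scene.pkl','rb'))
A=lambda p:(np.array(p)+.5)/5-.5+[230,150]
B=lambda p:(np.array(p)+.5)/3.75-.5+[240,135]
pr=lambda n,x:print(n,np.round(x[:,:2],0).tolist())
ang=lambda a:np.degrees(np.arctan2(a[1],a[0]))
bt=np.r_[ray(t,A([(692,52),(738,452)]),12),ray(t,A([(75,90),(103,510)]),52)]
bs=np.r_[ray(s,B([(350,564),(30,420)]),12),ray(s,B([(555,140),(270,45)]),52)]
pr('board top',bt);pr('board scene',bs)
# scene fence corners are back/inner - only rough
for n,b in(('t',bt),('s',bs)): print(n,'widths',np.linalg.norm(b[0]-b[1]),np.linalg.norm((b[2]-b[3])[:2]),'ang',ang(b[0]-b[1]),ang(b[2]-b[3]),'len',np.linalg.norm(((b[2]+b[3]-b[0]-b[1])/2)[:2]))
for n,c,f,z,p in(('tall t',t,A,172,[(419,80),(513,77),(517,173),(420,178)]),('tall s',s,B,172,[(410,222),(372,273),(303,240),(345,188)]),
 ('short t',t,A,87,[(475,305),(567,290),(580,372),(490,396)]),('short s',s,B,87,[(244,258),(217,308),(147,288),(182,236)]),('tall foot s',s,B,12,[(365,393),(303,352),(402,345)])):
    q=ray(c,f(p),z);pr(n,q);m=q.mean(0)
    print('  c',m.round(0),'edges',[(round(np.linalg.norm(q[i]-q[i-1]),0),round(ang(q[i]-q[i-1]),1)) for i in range(len(q))])
E
```

```text
board top [[730.0, -156.0], [455.0, -189.0], [681.0, 260.0], [403.0, 227.0]]
board scene [[733.0, -162.0], [458.0, -195.0], [682.0, 263.0], [404.0, 227.0]]
t widths 276.99049134839765 280.3056235771582 ang 6.782467458342411 6.723108588769872 len 419.46780004358413
s widths 276.1695664164691 280.33167924551356 ang 6.930452330389439 7.439064452148259 len 426.7263737505688
tall t [[664.0, 30.0], [667.0, -28.0], [607.0, -31.0], [603.0, 28.0]]
  c [635.  -0. 172.] edges [(np.float64(61.0), np.float64(2.1)), (np.float64(58.0), np.float64(-86.5)), (np.float64(60.0), np.float64(-176.5)), (np.float64(59.0), np.float64(94.6))]
tall s [[665.0, 22.0], [666.0, -33.0], [609.0, -34.0], [608.0, 24.0]]
  c [637.  -5. 172.] edges [(np.float64(57.0), np.float64(-2.0)), (np.float64(55.0), np.float64(-89.0)), (np.float64(57.0), np.float64(-178.5)), (np.float64(59.0), np.float64(90.7))]
short t [[538.0, -9.0], [550.0, -68.0], [497.0, -77.0], [480.0, -20.0]]
  c [516. -44.  87.] edges [(np.float64(59.0), np.float64(10.6)), (np.float64(60.0), np.float64(-79.1)), (np.float64(54.0), np.float64(-170.1)), (np.float64(60.0), np.float64(106.5))]
short s [[543.0, -17.0], [553.0, -69.0], [497.0, -83.0], [489.0, -26.0]]
  c [520. -49.  87.] edges [(np.float64(55.0), np.float64(9.1)), (np.float64(52.0), np.float64(-78.8)), (np.float64(58.0), np.float64(-166.1)), (np.float64(57.0), np.float64(97.8))]
tall foot s [[666.0, -30.0], [603.0, -24.0], [667.0, 26.0]]
  c [645.  -9.  12.] edges [(np.float64(56.0), np.float64(-91.4)), (np.float64(63.0), np.float64(174.5)), (np.float64(81.0), np.float64(37.9))]
```

Both cameras agree on these figures (top and scene about 3–6 mm apart):
- **Board:** turned about 6.8°, fence face middle near (542,244).
- **Tall carton:** near (636,-3), turned about 1–3°, so roughly -5° relative to the board.
- **Short carton:** near (518,-46), 128 mm away, which fits the stated 130.

Now I move above a spot behind the tall carton, at about (637,-110,231), with the fingers shut and the tool turned to φ≈2.5°.

```bash
python3 -m inch '[[[0,0,0.42],[522,-243,0],0],[[0,0,0.42],[522,-243,0],0],[[0,0,0.42],[522,-243,0],0],[[0,0,0.42],[522,-243,0],0],[[0,0,0.42],[522,-243,0],0],[[0,0,0.42],[522,-243,0],0],[[0,0,0.42],[522,-243,0],0],[[0,0,0.42],[522,-243,0],0],[[0,0,0.42],[522,-243,0],0],[[0,0,0.42],[522,-243,0],0],[[0,0,0.42],[522,-243,0],0],[[0,0,0.42],[522,-243,0],0]]'
```

```text
time_s: 1.3
tool_pos: [638.8, -107.0, 230.6]
ee_rot: [[0.999, 0.043, -0.0], [0.043, -0.999, 0.001], [-0.0, -0.001, -1.0]]
ft_force: [-1.4, -0.6, -0.3]
gripper_width: -0.1
```

```bash
python3 -m inch '[[[0,0,0],[0,0,47],0],[[0,0,0],[0,0,94],0],[[0,0,0],[0,0,94],0],[[0,0,0],[0,-20,94],0],[[0,0,0],[0,-35,94],0],[[0,0,0],[0,-42,94],0],[[0,0,0],[0,-48,94],0],[[0,0,0],[0,-54,94],0],[[0,0,0],[0,-60,94],0],[[0,0,0],[0,-66,94],0],[[0,0,0],[0,-72,94],0],[[0,0,0],[0,-78,94],0]]'
python3 - <<'E'
from cell import r
import cv2
c=r.capture('scene');cv2.imwrite('pics/s2.png',cv2.resize(c['img'][100:300,220:440],None,fx=2.7,fy=2.7)[:,:,::-1])
E
```

```text
time_s: 2.5
tool_pos: [634.7, -33.0, 138.0]
ee_rot: [[0.999, 0.04, 0.001], [0.04, -0.999, -0.001], [0.001, 0.001, -1.0]]
ft_force: [-0.3, -2.5, 4.8]
gripper_width: 0.0
```

View pics/s2.png

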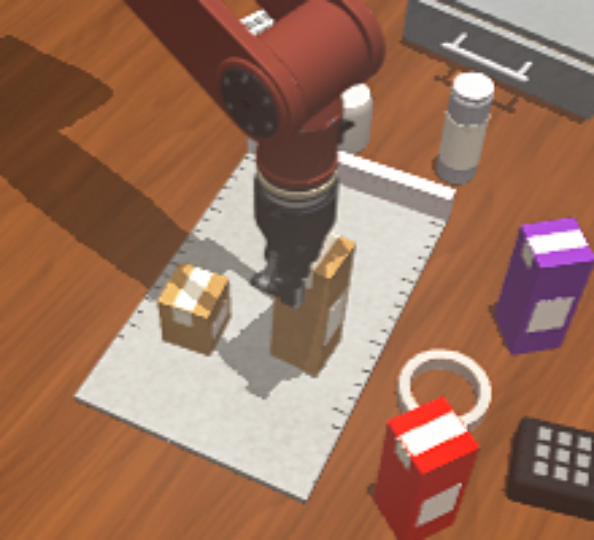

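The finger (290,290) touches the tall carton's -y face high up, with a small lean starting and the short carton clear at (195,308). I keep pushing.

```bash
python3 -m inch '[[[0,0,0],[0,-6,0],0],[[0,0,0],[0,-12,0],0],[[0,0,0],[0,-18,0],0],[[0,0,0],[0,-24,0],0],[[0,0,0],[0,-30,0],0],[[0,0,0],[0,-36,0],0],[[0,0,0],[0,-42,0],0],[[0,0,0],[0,-46,0],0],[[0,0,0],[0,-46,0],0],[[0,0,0],[0,-46,0],0],[[0,0,0],[0,-46,0],0],[[0,0,0],[0,-46,0],0]]'
python3 - <<'E'
from cell import r
import cv2
c=r.capture('scene');cv2.imwrite('pics/s3.png',cv2.resize(c['img'][100:300,220:440],None,fx=2.7,fy=2.7)[:,:,::-1])
E
```

```text
time_s: 3.75
tool_pos: [632.2, 13.0, 137.0]
ee_rot: [[0.999, 0.039, -0.001], [0.039, -0.999, -0.0], [-0.001, -0.0, -1.0]]
ft_force: [0.6, -0.2, -0.0]
gripper_width: -0.0
```

View pics/s3.png

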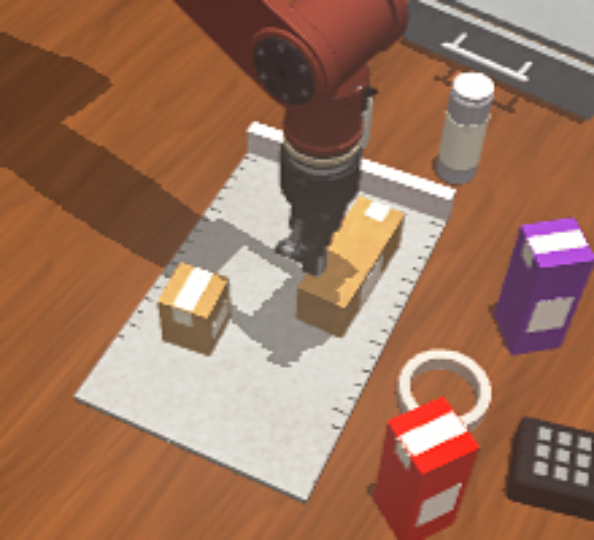

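It has fallen onto its side, top towards the fence: lying carton in s3 from (320,300) to (380,215). I back off for a clear view and measure.

```bash
python3 -m inch '[[[0,0,0],[0,45,0],0],[[0,0,0],[0,90,0],0],[[0,0,0],[0,130,0],0],[[0,0,0],[0,130,0],0]]'
python3 - <<'E'
from cell import r
import cv2,pickle,numpy as np
c=r.capture('top');pickle.dump(c,open('top1.pkl','wb'))
d=r.capture('scene');pickle.dump(d,open('scene1.pkl','wb'))
a=cv2.resize(c['img'][155:245,230:350],None,fx=5,fy=5,interpolation=cv2.INTER_CUBIC)
b=cv2.resize(d['img'][140:230,320:380],None,fx=5,fy=5,interpolation=cv2.INTER_CUBIC)
cv2.imwrite('pics/m4.png',np.hstack([a[:450],b[:450,:200*1]])[:,:,::-1]); print(a.shape,b.shape)
E
```

```text
time_s: 4.2
tool_pos: [637.9, -122.1, 137.7]
ee_rot: [[0.999, 0.034, 0.001], [0.034, -0.999, -0.003], [0.001, 0.003, -1.0]]
ft_force: [-0.2, 0.4, -0.0]
gripper_width: 0.1
(450, 600, 3) (450, 300, 3)
```

View pics/m4.png

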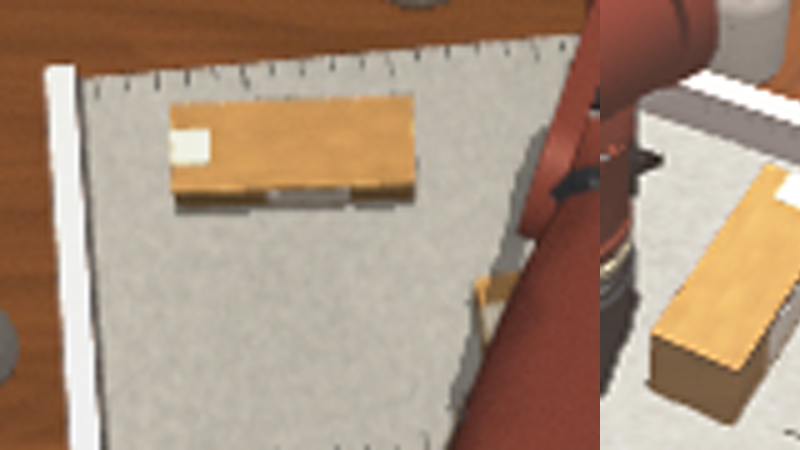

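Top view: the lying carton's upper face has crop corners (171,104), (413,97), (415,188), (173,194). The plate around it is free. I rectify the view at z=72 and segment.

```bash
cat >> h.py <<'E'
def ortho(c,z,o=(542,243.5),th=np.radians(6.8),x0=-150,x1=150,y0=-260,y1=20,k=2):
    "plane z in fence_face axes, k px/mm; col=(x-x0)*k,row=(y1-y)*k"
    g=np.array([(x0,y0),(x1,y0),(x1,y1),(x0,y1)],float); e=np.array([[np.cos(th),np.sin(th)],[-np.sin(th),np.cos(th)]])
    W=np.c_[g@e+np.array(o),np.full(4,z)]
    H=cv2.getPerspectiveTransform(np.float32(proj(c,W)),np.float32(np.c_[(g[:,0]-x0)*k,(y1-g[:,1])*k]))
    return cv2.warpPerspective(np.ascontiguousarray(c['img']),H,((x1-x0)*k,(y1-y0)*k),flags=cv2.INTER_CUBIC)
def carton(c,xr=(0,150)):
    im=ortho(c,72);h=cv2.cvtColor(im,cv2.COLOR_RGB2HSV)
    m=cv2.inRange(h,(8,90,150),(22,255,255)); m[:,:int((xr[0]+150)*2)]=0
    n,l,st,_=cv2.connectedComponentsWithStats(m);i=1+st[1:,4].argmax();m=(l==i).astype(np.uint8)
    cn=max(cv2.findContours(m,0,2)[0],key=cv2.contourArea);R=cv2.minAreaRect(cn);b=cv2.boxPoints(R)/2
    b=np.c_[b[:,0]-150,20-b[:,1]]; 
    f=[]  # long-edge fits
    ys,xs=np.nonzero(m); 
    lo,hi=np.percentile(ys,[12,88])
    for fn in(np.min,np.max):
        p=np.array([(fn(xs[ys==y]),y) for y in range(int(lo),int(hi))]);s=np.polyfit(20-p[:,1]/2,p[:,0]/2-150,1);f.append(s.round(3).tolist())
    return b.round(1),f,im,m
E
python3 - <<'E'
from h import *
for n in('top1','scene1'):
    b,f,im,m=carton(pickle.load(open(n+'.pkl','rb')));print(n,b.tolist(),f)
    print(' angle deg (ccw+)',[round(-float(np.degrees(np.arctan(s[0]))),2) for s in f],'edge x at y=-68:',[s[1]-68*s[0] for s in f])
E
```

```text
top1 [[34.5, -218.6999969482422], [42.79999923706055, -58.70000076293945], [103.69999694824219, -61.900001525878906], [95.30000305175781, -221.89999389648438]] [[0.055, 47.499], [0.053, 106.355]]
 angle deg (ccw+) [-3.15, -3.03] edge x at y=-68: [43.759, 102.751]
scene1 [[35.20000076293945, -226.39999389648438], [43.900001525878906, -65.0999984741211], [104.69999694824219, -68.4000015258789], [96.0, -229.6999969482422]] [[0.055, 48.091], [0.053, 107.105]]
 angle deg (ccw+) [-3.15, -3.03] edge x at y=-68: [44.351, 103.501]
```

Both cameras give the same result: 60.5×160 mm, askew about -3.1° from the board. The top end is about 60 mm from the fence (x≈+73) and the foot end is centred at x≈65, y≈-220. I'll push the foot end with a wide, flat two-finger face (part-open jaws along board x). That squares the carton as it pushes. First I check the wrist joint's room for the turn.

Run:
```python
from cell import r
print(r.state()['joint_positions'])
```

```text
[-1.66814808e+01  2.02997815e+01  9.32288914e+01  3.18260954e-02
  6.64844533e+01  7.11726062e+01]
```

```bash
python3 -m inch '[[[0,0,-0.14],[4,-20,0],0.35],[[0,0,-0.28],[4,-40,0],0.35],[[0,0,-0.42],[4,-60,0],0.35],[[0,0,-0.56],[4,-80,0],0.35],[[0,0,-0.7],[4,-100,0],0.35],[[0,0,-0.84],[4,-105,0],0.35],[[0,0,-0.98],[4,-105,0],0.35],[[0,0,-1.12],[4,-105,0],0.35],[[0,0,-1.26],[4,-105,0],0.35],[[0,0,-1.4],[4,-105,0],0.35],[[0,0,-1.54],[4,-105,0],0.35],[[0,0,-1.65],[4,-105,0],0.35]]' && python3 -m inch '[[[0,0,0],[0,0,45],0.35],[[0,0,0],[0,0,90],0.35],[[0,0,0],[0,0,107],0.35],[[0,0,0],[0,0,107],0.35]]'
```

```text
time_s: 5.5
tool_pos: [636.9, -9.7, 137.2]
ee_rot: [[-0.126, 0.992, -0.001], [0.992, 0.126, 0.001], [0.001, -0.0, -1.0]]
ft_force: [0.5, 0.3, 0.0]
gripper_width: 29.5
time_s: 5.9
tool_pos: [633.6, -10.0, 26.4]
ee_rot: [[-0.12, 0.993, -0.009], [0.993, 0.12, 0.001], [0.002, -0.008, -1.0]]
ft_force: [-1.2, -0.3, 0.1]
gripper_width: 30.1
```

```bash
python3 -m inch '[[[0,0,0],[10,3,0],0.35],[[0,0,0],[18,3,0],0.35],[[0,0,0],[24,3,0],0.35],[[0,0,0],[30,3,0],0.35],[[0,0,0],[36,3,0],0.35],[[0,0,0],[42,3,0],0.35],[[0,0,0],[48,3,0],0.35],[[0,0,0],[54,3,0],0.35],[[0,0,0],[60,3,0],0.35],[[0,0,0],[66,3,0],0.35],[[0,0,0],[70,3,0],0.35],[[0,0,0],[70,3,0],0.35]]'
python3 - <<'E'
from h import *
from cell import r
for n in('top','scene'):
    c=r.capture(n);b,f,im,m=carton(c)
    print(n,b.round(1).tolist(),[round(-float(np.degrees(np.arctan(s[0]))),2) for s in f])
    if n=='top':cv2.imwrite('pics/p5.png',np.hstack([im,cv2.cvtColor(m*255,cv2.COLOR_GRAY2RGB)])[::1,::1][:,300:,::-1][:, :800])
E
```

```text
time_s: 7.1
tool_pos: [631.7, 59.3, 30.1]
ee_rot: [[-0.119, 0.993, -0.001], [0.993, 0.119, 0.001], [0.001, -0.001, -1.0]]
ft_force: [-0.2, 0.2, -0.7]
gripper_width: 30.0
top [[34.5, -19.299999237060547], [95.0, -18.899999618530273], [95.5, -105.0], [35.0, -105.4000015258789]] [-0.57, 0.11]
scene [[57.29999923706055, -25.700000762939453], [95.4000015258789, -25.399999618530273], [96.19999694824219, -132.0], [58.099998474121094, -132.3000030517578]] [7.74, 0.34]
```

View pics/p5.png

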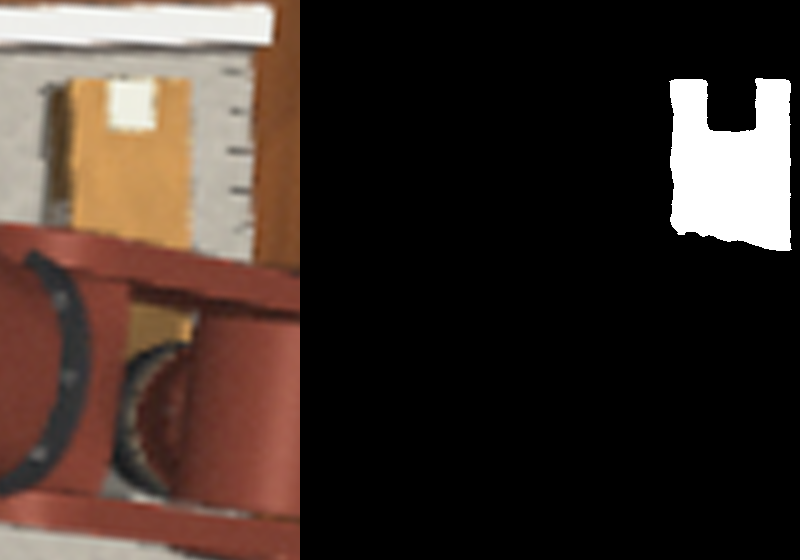

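The carton is now square to the fence (edges -0.6° and +0.1°), with about 19–25 mm to go. I finish slowly, watching the force.

```bash
python3 -m inch '[[[0,0,0],[3,0,0],0.35],[[0,0,0],[6,0,0],0.35],[[0,0,0],[9,0,0],0.35],[[0,0,0],[12,0,0],0.35],[[0,0,0],[15,0,0],0.35],[[0,0,0],[16,0,0],0.35]]' && python3 -m inch '[[[0,0,0],[1,0,0],0.35],[[0,0,0],[2,0,0],0.35]]' && python3 -m inch '[[[0,0,0],[1,0,0],0.35],[[0,0,0],[2,0,0],0.35]]'
```

```text
time_s: 7.8
tool_pos: [630.1, 74.5, 30.3]
ee_rot: [[-0.119, 0.993, -0.0], [0.993, 0.119, 0.0], [0.0, -0.0, -1.0]]
ft_force: [0.6, -1.9, -0.3]
gripper_width: 30.1
time_s: 8.0
tool_pos: [629.9, 76.2, 30.3]
ee_rot: [[-0.119, 0.993, 0.0], [0.993, 0.119, -0.0], [-0.0, 0.0, -1.0]]
ft_force: [-0.8, -2.0, -0.2]
gripper_width: 30.1
time_s: 8.2
tool_pos: [629.7, 78.1, 30.3]
ee_rot: [[-0.119, 0.993, 0.0], [0.993, 0.119, -0.0], [-0.0, 0.0, -1.0]]
ft_force: [-0.0, -1.3, -0.2]
gripper_width: 30.1
```

Only sliding friction so far (about 2 N), so I carry on in small steps.

```bash
python3 -m inch '[[[0,0,0],[1,0,0],0.35],[[0,0,0],[2,0,0],0.35]]' | grep -E 'pos|force' && python3 -m inch '[[[0,0,0],[1,0,0],0.35],[[0,0,0],[2,0,0],0.35]]' | grep -E 'pos|force'
python3 - <<'E'
from h import *
from cell import r
b,f,im,m=carton(r.capture('top'));print(b.round(1).tolist(),f)
E
```

```text
tool_pos: [629.6, 78.8, 30.4]
ft_force: [0.8, -7.0, -0.1]
tool_pos: [629.7, 78.9, 30.6]
ft_force: [0.7, -12.2, 0.7]
[[34.5, -79.0], [35.20000076293945, 0.4000000059604645], [96.0, -0.10000000149011612], [95.4000015258789, -79.5]] [[0.004, 36.177], [-0.003, 94.747]]
```

The force rises to 12 N with the tool stopped, and vision puts the top end at y≈0. I back off and check without contact.

```bash
python3 -m inch '[[[0,0,0],[-5,0,0],0.35],[[0,0,0],[-20,0,0],0.35],[[0,0,0],[-45,0,0],0.35],[[0,0,0],[-80,0,-40],0.35],[[0,0,0],[-110,0,-90],0.35],[[0,0,0],[-130,0,-130],0.35],[[0,0,0],[-160,0,-150],0.35],[[0,0,0],[-180,0,-160],0.35],[[0,0,0],[-180,0,-160],0.35],[[0,0,0],[-180,0,-160],0.35]]'
python3 - <<'E'
from h import *
from cell import r
for n in('top','scene'):
    c=r.capture(n);b,f,im,m=carton(c);print(n,b.round(1).tolist(),[round(-float(np.degrees(np.arctan(s[0]))),2) for s in f])
    cv2.imwrite(f'pics/f_{n}.png',c['img'][:,:,::-1])
a=cv2.imread('pics/f_top.png')[145:265,190:390];b=cv2.imread('pics/f_scene.png')[100:300,220:440]
cv2.imwrite('pics/f6.png',np.hstack([cv2.resize(a,(500,300)),cv2.resize(b,(300,300))]))
E
```

```text
time_s: 9.65
tool_pos: [649.4, -96.3, 188.3]
ee_rot: [[-0.118, 0.993, -0.003], [0.993, 0.118, 0.002], [0.002, -0.003, -1.0]]
ft_force: [-1.2, 0.5, -0.4]
gripper_width: 30.0
top [[34.20000076293945, -160.0], [34.70000076293945, 0.20000000298023224], [96.0, -0.0], [95.5, -160.1999969482422]] [0.11, 0.17]
scene [[11.5, 20.0], [149.5, 20.0], [149.5, -167.0], [11.5, -167.0]] [3.21, -23.07]
```

View pics/f6.png

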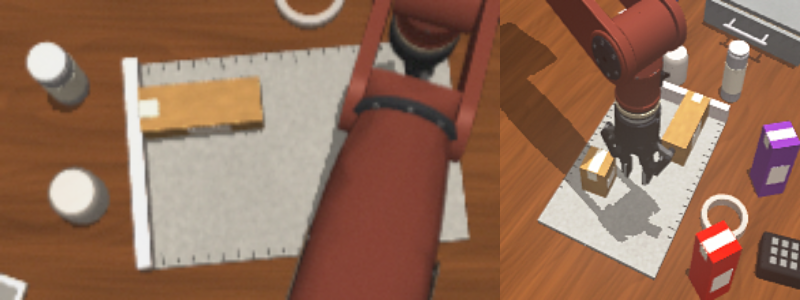

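The carton (left view, 140–262, 80–135) lies flat with its top end against the fence, and the gripper is clear. The top view gives y = 0.0 to 0.2 mm and 0.1–0.2° from square. The scene segmentation merged with the arm this time, so I ignore it. Handing in.

```bash
python3 -c "
from cell import r
print(r.hand_in())"
```

```text
the job is handed in; nothing more can be done
None
```

The tall carton is lying on its side on the board, with its top end snug and square against the fence, and I have handed the job in. I tipped it with the shut fingers at about 125 mm up. I then slid it along from the foot end with both fingers part-open, which took out its 3° skew on the way. Finally I backed the gripper clear, at 9.65 s.

**Last checks that agreed:** the top camera put the top end 0.0–0.2 mm from the fence face, with the carton 0.1–0.2° off square, at x about +65 mm. The calibration is only good to about 2 mm. When it reached the fence, the tool stopped and the push force rose to 12 N, which confirms contact without relying on the cameras.

**Checks that failed or disagreed:**
- In the final scene image, my carton outline gave nonsense values, apparently because the arm was in the way, so I ignored it.
- The two cameras earlier differed by about 6 mm along the board.
- I checked that the short carton and the other items had not moved only by eye, in the part of the pictures that showed them.

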